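Bolt the double-lidded tin into its dock, fit its nested lids and lift off the outer one

TASK

First slide the bolt on the wooden dock fully home into the keeper on the blue tin's foot. Then carry the two nested lids together by the red stem of the inner lid, lower them gently onto the tin until the inner lid is fully seated, and let go of the stem. Last, take the outer lid by its wooden collar and raise it alone, straight up, until its rim is a few centimetres above the top of the red stem; finish still holding it there, level and over the tin, with the inner lid left seated, the bolt home and nothing else on the worktop disturbed.

Things in the scene. Friction and masses are not known exactly. Their poses are not given: they have to be found in the camera images.
- bolt_knob (a point): Centre of the upright round black knob (16 mm across) of a barrel bolt on the dark wooden dock's left wing. Grip it from 17 mm below this point to 18 mm above (its top, 69 mm above the worktop); the steel guides beside it end 23 mm below. x points to the dock's back, y along the bolt, which slides towards -y into the keeper, with about 1.5 N of friction, and stays where left.
- bolt (a joint): Travel of the bolt in m: 0 drawn fully back, 0.042 fully home (end stop). It starts between 0 and 0.010.
- tin_mouth (a point): Centre of the mouth of the open blue tin, level with its rim, 75 mm above the worktop. Tin 111 mm across outside, 102 inside, 0.8 kg, on a square foot with 1.5 mm of play between the fences of the dock, which is fixed to the worktop. Its foot carries the keeper at the front; its centre lies 72 mm behind the bolt's line. Axes as the dock's, z up.
- inner_stem (a point): Grip point on the inner lid's round red stem (14 mm), mid-way up the 30 mm that stick out of the collar; stem top 15 mm above. Underside of the lid's plug (12 mm deep, 95 mm wide, tapering to 86) 63 mm below; above the plug a 109 mm flange rests on the tin's rim: seated, this point is 51 mm above tin_mouth. Raised by the stem it carries the outer lid along. About 0.15 kg.
- outer_collar (a point): Centre of the round wooden collar (34 mm across, 24 mm high), the handle of the blue outer lid (132 mm across, about 0.12 kg). Cover top 12 mm below, lower edge of its skirt 30 mm below. The stem passes up through the collar with 3 mm of play, unfastened. Nested, this point is 27 mm below inner_stem, the stem's top 42 mm above it. The lids start nested, on the worktop.
- tumbler: Clear glass tumbler, 80 mm across, 91 mm high, standing at the right; origin at the centre of its underside. To be left alone.
- bean_tin: Green and yellow food tin, 75 mm across, 58 mm high, at the back left; origin at the centre of its underside. To be left alone.

How it is judged:
On the way, in this order (a step that is already met when the one before it is completed fails the run):
1. the bolt is home in its keeper, the lids not yet on the tin (value of joint bolt above 0.037 m and not (z of inner_stem in the frame of tin_mouth between 0.047 and 0.0545 m and horizontal distance between inner_stem and tin_mouth below 0.007 m and angle between inner_stem's own z axis and vertical below 0.06 rad)), for 0.2 s.
2. the nested lids are on the tin, the inner lid fully seated, and the stem is let go (value of joint bolt above 0.037 m and z of inner_stem in the frame of tin_mouth between 0.047 and 0.0545 m and horizontal distance between inner_stem and tin_mouth below 0.007 m and angle between inner_stem's own z axis and vertical below 0.06 rad and z of outer_collar in the frame of inner_stem below -0.0235 m and angle between outer_collar's own z axis and vertical below 0.08 rad and contact force between inner_lid and the fingers below 0.1 N), for 0.2 s.
At the end, for the whole second after the job is handed in: Bolt within 5 mm of home; inner lid seated (4 mm in height, 7 mm off centre, 0.06 rad) and untouched by the fingers; outer lid held by the fingers, at rest, level to 0.2 rad, within 40 mm of the tin's axis, lower edge at least 12 mm above the stem's top, collar below 0.35 m, touching neither (value of joint bolt above 0.037 m and z of inner_stem in the frame of tin_mouth between 0.047 and 0.0545 m and horizontal distance between inner_stem and tin_mouth below 0.007 m and angle between inner_stem's own z axis and vertical below 0.06 rad and z of outer_collar in the frame of inner_stem above 0.057 m and horizontal distance between outer_collar and tin_mouth below 0.04 m and angle between outer_collar's own z axis and vertical below 0.2 rad and height (world z) of outer_collar below 0.35 m and contact force between outer_lid and the fingers above 1 N and contact force between outer_lid and inner_lid below 0.05 N and contact force between outer_lid and tin below 0.05 N and contact force between inner_lid and the fingers below 0.1 N and linear speed of outer_lid below 0.03 m/s and linear speed of inner_lid below 0.02 m/s); the arm keeps its last pose, push and grip.
It fails at once if the lids are parted, or the inner lid comes up with the outer one, anywhere but with the inner lid seated on the tin (z of outer_collar in the frame of inner_stem above -0.019 m and not (z of inner_stem in the frame of tin_mouth between 0.047 and 0.0545 m and horizontal distance between inner_stem and tin_mouth below 0.007 m and angle between inner_stem's own z axis and vertical below 0.06 rad)).
It fails at once if a lid is tipped over (angle between any of inner_stem, outer_collar's own z axis and vertical above 0.6 rad).
It fails at once if the lids are dropped onto the tin (horizontal distance between inner_stem and tin_mouth below 0.06 m and linear speed of inner_lid above 0.4 m/s and contact force between inner_lid and the fingers below 0.1 N).
It fails at once if a bystander is moved by more than 3 cm (distance of any of tumbler, bean_tin from where it was at the start of the episode above 0.03 m).
It also fails if it takes over 61 s, if anything falls off the work surface, if the arm or the gripper's body presses on something with over 40 N, if the wrist force passes 120 N, or if a joint passes its speed limit or range.

ROBOT

A 6-joint arm with a two-finger parallel gripper is mounted at the origin on a cart in front of the work surface, level with it; the furniture and walls round the work are solid. World frame = base frame: x ahead of the robot, y to its left, z up, the work surface at z = 0. Lengths are in m, angles in rad, forces in N, time in s.
With the tool pointing down it reaches from about 0.25 to 0.775 m from the base axis. Payload 4 kg.
Tool frame: the origin (TCP) lies where the fingers leave the gripper's body, on its centre line; the fingertips stand 97 mm ahead of it and the grasp point (between the pads) lies 78 mm ahead of it; z points along the fingers, y is the line along which they close (so a half turn about z gives the same grasp; the last joint's range is limited). The gripper opens to 94 mm and grips with 3 to 60 N. Pads are 16 mm wide; open, the fingers measure 119 mm over their backs; the gripper's body (75 mm by 177 mm) begins 78 mm behind the grasp point.
Start: joints at [-1.253, 0.087, 1.371, -0, 1.684, -0.103], TCP at [0.225, -0.502, 0.303] pointing down, gripper open.
Joint ranges: [-3.1, 3.1], [-0.76, 2.03], [0.27, 2.55], [-1.08, 4.22], [0.17, 2.65], [-2.57, 2.57]. Speed limits (rad/s): [2.79, 2.79, 3.14, 3.14, 3.14, 3.14].

INTERFACE

Orientations are given as a rotation vector (axis times angle).
In Python, from station import robot gives the robot as it stands.
- The arm moves only by the tool apply_moves, never from a script. Its argument "series" is a list of rows, each an object with "travel": the shift along the tool's x, y, z in mm, a list of three; "turn": the turn about the tool's z in rad. A call has exactly 10 rows; each row is the pose to reach, as a shift and turn from the pose commanded when the call began, along the tool's axes at that moment; what a row does not reach only later rows make up. A row lasts 1/8 s, in which the tool goes at most 62.5 mm and 10.7 degrees, less where a joint would pass 70% of its speed; a pose out of reach is approached as far as the arm can. A call with a gripper value outside its range is refused whole. "jaw" is the opening, from -1 (shut) to 1 (fully open), so that 0 is half open, set as the call begins (left out, the last holds). The fingers move at their own pace and stop on an object; "squeeze" is the grip in N (left out, the last holds). Time passes only in rows, so rows that repeat a pose let the fingers close, or fill a call up. It gives the time, the measured TCP pose, the force, the opening and the grip force at its end, in the units of the state.
- robot.get_state(): the state, without advancing time (a new reading comes with each control period).
- robot.read_camera(name): name is "scene" or "top" or "wrist"; returns a dict with "image" (384x512x3 uint8, red, green, blue), "mtx" (3x3 intrinsics, pixels), "camera_from_world" (4x4, takes a point from world to camera coordinates); the wrist camera has in their place "mount" (4x4, takes a point from camera to tool coordinates, whose origin is the TCP and whose axes are the flange's). Camera axes: x right, y up, looking along -z (the intrinsics and any distortion apply to the point x, -y, -z); pixel columns grow to the right and rows downward; lengths in m; the calibration is good to about 2 mm. A picture is of the moment at which its call begins: read the wrist's pose just before it. There is no depth.
- robot.finish_job(): hands the job in; it is judged then, once.
Trained networks look in a picture, given as the dict that the camera call returned (one of the last four; its "shot" number tells which), for a name from the list of things; names that differ only in an ending like _2 or _b are one class to them, and where a whole thing is asked for, a point or a joint stands for the part that bears it (a point fixed in the world has none). Each returns a list of dicts, best first, with "p" (0 to 1); they miss things now and then, are a little off and sometimes report something else, mostly with a low value. They report only what shows in the picture. A call takes as long as a camera call.
- robot.spot_in(target, picture): "xy" ([column, row] in pixels, amid what is visible of it).
- robot.silhouettes(target, picture): "pixels" (384x512 bool, what is visible of it) and "xy" ([column, row] in pixels, amid what is visible of it).
The state is a dict: "t": time; "q": joint angles; "qd": joint speeds; "joint_efforts": joint torques, N m; "ee_pos": TCP position; "tool_rot": TCP orientation; "ft_force": force on the tool from outside, world axes, zero at the start; "wrist_torque": the same for the moment, N m; "width": finger opening in m; "finger_force": force on a finger pad.
Only numpy, scipy, OpenCV 4.12 (cv2) and the standard library are available. Lean on these libraries where they do the work, as an engineer would, in place of code of your own. Each camera call takes 0.05 s, during which the arm holds its last target. There are 200 camera calls.

## Working session

There is one attempt and no reset: what is moved stays moved. The work goes in short steps, Python scripts to look and compute and a tool call to move; the robot and the scene stay as the last step left them, time stands still between calls to the robot, and variables do not carry over. Pictures are saved under pics/ and viewed, at most 13 in all, crops included, and the job is handed in when it is done.

Besides the shell and the picture viewer there is one more tool, called after "Call:" as name([rows], argument=value, ...), one row to a line, values as JSON. apply_moves: Moves the arm, as the interface text tells. Its arguments: {"type":"object","properties":{"series":{"type":"array"},"jaw":{"type":"number"},"squeeze":{"type":"number"}},"required":["series"]}

```bash
ls; mkdir -p pics; cat > h.py <<'E'
import numpy as np, cv2
from scipy.spatial.transform import Rotation as R
from station import robot
def cam(name):
    s=robot.get_state(); p=robot.read_camera(name)
    if 'mount' in p:
        T=np.eye(4);T[:3,:3]=R.from_rotvec(s['tool_rot']).as_matrix();T[:3,3]=s['ee_pos']
        p['c2w']=T@np.array(p['mount'])
    else: p['c2w']=np.linalg.inv(p['camera_from_world'])
    return p
def ray(p,xy):
    K=np.array(p['mtx']); d=np.linalg.inv(K)@[xy[0],xy[1],1.]
    d=np.array([d[0],-d[1],-d[2]]); M=p['c2w']; return M[:3,3],M[:3,:3]@d
def atz(p,xy,z):
    o,d=ray(p,xy); return o+d*(z-o[2])/d[2]
def proj(p,X):
    c=np.linalg.inv(p['c2w'])@np.append(X,1); v=np.array(p['mtx'])@[c[0],-c[1],-c[2]]; return v[:2]/v[2]
def save(p,f): cv2.imwrite('pics/'+f,p['image'][:,:,::-1])
E
python3 - <<'E'
from h import *
np.set_printoptions(precision=4,suppress=True)
s=robot.get_state();print(s['t'],s['ee_pos'],s['tool_rot'],R.from_rotvec(s['tool_rot']).as_matrix(),s['width'])
Z=dict(bolt_knob=.051,tin_mouth=.075,inner_stem=.063,outer_collar=.036+.0,tumbler=.045,bean_tin=.03)
for n in ['scene','top']:
    p=cam(n);save(p,n+'0.png');print(n,p.keys(),p['c2w'][:3,3],p['mtx'][0])
    for t,z in Z.items():
        for r in robot.spot_in(t,p)[:2]: print(t,round(r['p'],2),r['xy'],atz(p,r['xy'],z))
E
python3 -c "
import cv2,numpy as np
cv2.imwrite('pics/both.png',cv2.resize(np.hstack([cv2.imread('pics/scene0.png'),cv2.imread('pics/top0.png')]),(800,300)))"
```

```text
pics
0.0 [ 0.2246 -0.5017  0.3015] [-3.0702 -0.6556  0.0004] [[ 0.9128  0.4085 -0.0007]
 [ 0.4085 -0.9128  0.0021]
 [ 0.0002 -0.0022 -1.    ]] 0.09414013068933674
scene dict_keys(['image', 'mtx', 'camera_from_world', 'shot', 'c2w']) [-0.2544  0.5364  0.5657] [428.3584   0.     262.6662]
bolt_knob 0.57 [249.2, 242.7] [0.4117 0.1417 0.051 ]
tin_mouth 0.91 [253.9, 218.2] [0.4613 0.1009 0.075 ]
inner_stem 0.52 [335.2, 190.8] [ 0.4966 -0.1701  0.063 ]
outer_collar 0.69 [323.8, 207.9] [ 0.4753 -0.1173  0.036 ]
outer_collar 0.55 [248.2, 241.5] [0.4364 0.1297 0.036 ]
top dict_keys(['image', 'mtx', 'camera_from_world', 'shot', 'c2w']) [ 0.3965 -0.0002  1.255 ] [408.1922   0.     259.3689]
bolt_knob 0.65 [209.6, 232.1] [0.4359 0.1332 0.051 ]
tin_mouth 0.62 [234.0, 203.1] [0.5174 0.0594 0.075 ]
tin_mouth 0.28 [143.1, 159.8] [0.6505 0.3246 0.075 ]
outer_collar 0.82 [311.1, 212.8] [ 0.4877 -0.169   0.036 ]
outer_collar 0.33 [233.2, 202.7] [0.5227 0.0637 0.036 ]
tumbler 0.86 [376.1, 208.0] [ 0.4974 -0.3623  0.045 ]
bean_tin 0.72 [144.9, 162.5] [0.6517 0.3314 0.03  ]
```

View pics/top0.png

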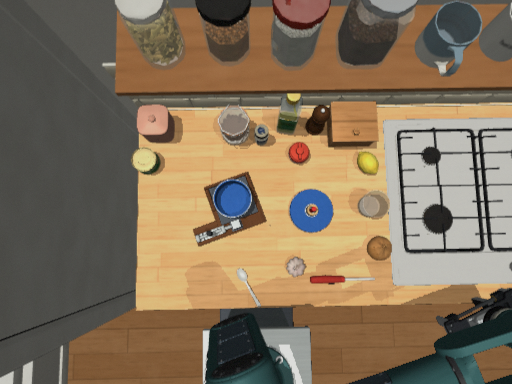

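View pics/scene0.png

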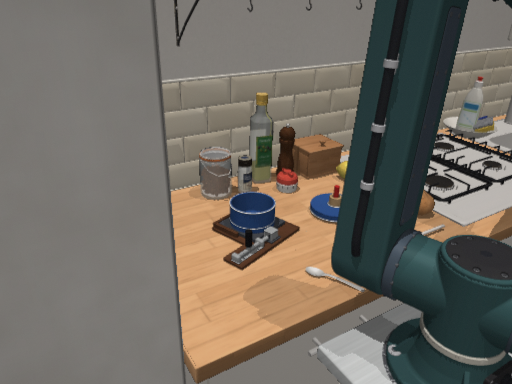

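The top view shows the dock at about (233,205), with the bolt strip from (195,238) to (243,222) and the tin at (233,198). The lids are at (311,211) and the tumbler at (373,205). Next I'll bring the wrist camera over the dock.

Call:
apply_moves([
  {"travel":[40,-40,0],"turn":0},
  {"travel":[84,-83,0],"turn":0},
  {"travel":[128,-126,0],"turn":0},
  {"travel":[172,-170,0],"turn":0},
  {"travel":[216,-214,0],"turn":0},
  {"travel":[260,-258,0],"turn":0},
  {"travel":[304,-302,0],"turn":0},
  {"travel":[340,-338,0],"turn":0},
  {"travel":[360,-365,0],"turn":0},
  {"travel":[370,-375,0],"turn":0},
])

```text
t: 1.95
ee_pos: [0.4093, -0.0071, 0.3028]
tool_rot: [3.071, 0.66, 0.001]
ft_force: [-0.6, 0.2, 0.2]
width: 0.0943
finger_force: 0.0
```

```bash
python3 - <<'E'
from h import *
np.set_printoptions(precision=4,suppress=True)
Z=dict(bolt_knob=.051,tin_mouth=.075,inner_stem=.063,outer_collar=.036+.0)
p=cam('wrist');save(p,'w1.png');print(p['mount'],p['c2w'][:3,3],robot.get_state()['ee_pos'])
for t,z in Z.items():
    for r in robot.spot_in(t,p)[:2]: print(t,round(r['p'],2),r['xy'],atz(p,r['xy'],z))
for r in robot.silhouettes('tin_mouth',p)[:2]:print(r['p'],r['xy'],r['pixels'].sum())
E
```

```text
[[-0.0007  0.9707  0.2403  0.0707]
 [ 1.      0.0007  0.0002  0.0008]
 [-0.      0.2403 -0.9707 -0.0819]
 [ 0.      0.      0.      1.    ]] [0.4741 0.0212 0.3848] [ 0.4097 -0.0068  0.3028]
bolt_knob 0.9 [156.2, 113.3] [0.4369 0.1228 0.051 ]
tin_mouth 0.64 [242.1, 54.9] [0.5243 0.0587 0.075 ]
inner_stem 0.84 [427.2, 173.0] [ 0.5001 -0.1712  0.063 ]
outer_collar 0.72 [405.8, 163.1] [ 0.502  -0.1582  0.036 ]
0.76 [243.5, 55.9] 12895
0.65 [507.9, 213.1] 519
```

View pics/w1.png

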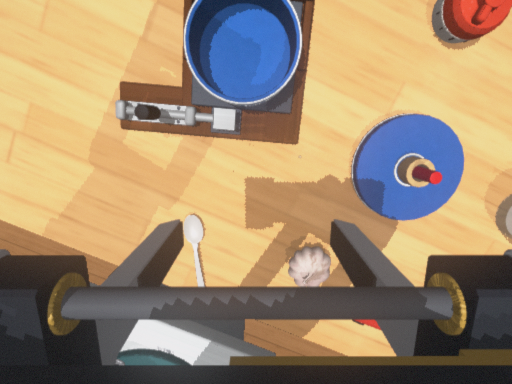

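Wrist view: the knob is at about (149,113), the bolt rod runs (120,110) to (212,118), and the tin mouth is at (243,48), cut off at the top. The red stem top is at (435,178). I'll move over the dock for a full view.

Call:
apply_moves([
  {"travel":[20,-12,0],"turn":0},
  {"travel":[45,-28,0],"turn":0},
  {"travel":[70,-42,0],"turn":0},
  {"travel":[85,-53,0],"turn":0},
  {"travel":[90,-58,0],"turn":0},
  {"travel":[90,-58,0],"turn":0},
  {"travel":[90,-58,0],"turn":0},
  {"travel":[90,-58,0],"turn":0},
  {"travel":[90,-58,0],"turn":0},
  {"travel":[90,-58,0],"turn":0},
])

```text
t: 3.5
ee_pos: [0.4676, 0.081, 0.3027]
tool_rot: [3.072, 0.656, 0.0]
ft_force: [0.2, 0.2, 0.1]
width: 0.0942
finger_force: 0.0
```

```bash
python3 - <<'E'
from h import *
np.set_printoptions(precision=4,suppress=True)
Z=dict(bolt_knob=.051,tin_mouth=.075,inner_stem=.063,outer_collar=.036+.0)
p=cam('wrist');save(p,'w2.png');print(robot.get_state()['ee_pos'],robot.get_state()['tool_rot'])
np.save('w2.npy',dict(c2w=p['c2w'],mtx=p['mtx']),allow_pickle=True)
for t,z in Z.items():
    for r in robot.spot_in(t,p)[:2]: print(t,round(r['p'],2),r['xy'],atz(p,r['xy'],z))
r=robot.silhouettes('tin_mouth',p)[0]; m=r['pixels'].astype(np.uint8)
c=max(cv2.findContours(m,cv2.RETR_EXTERNAL,cv2.CHAIN_APPROX_NONE)[0],key=cv2.contourArea)
# rim: upper half from mask project to z=.075
P=np.array([atz(p,q[0],.075)[:2] for q in c]); print(cv2.minEnclosingCircle(P.astype(np.float32)),cv2.boundingRect(c))
s=robot.silhouettes('bolt_knob',p)[0]['pixels'];ys,xs=np.nonzero(s);print(xs.min(),xs.max(),ys.min(),ys.max(),s.sum())
im=p['image'].copy();cv2.drawContours(im,[c],-1,(255,0,0),1)
c2,_=cv2.findContours(s.astype(np.uint8),cv2.RETR_EXTERNAL,cv2.CHAIN_APPROX_NONE);cv2.drawContours(im,c2,-1,(255,255,0),1)
cv2.imwrite('pics/w2o.png',cv2.resize(im[:,:,::-1],(800,600)))
E
```

```text
[0.4676 0.081  0.3027] [3.0722 0.6558 0.0001]
bolt_knob 0.61 [206.0, 191.5] [0.4369 0.1298 0.051 ]
tin_mouth 0.89 [295.4, 135.4] [0.5353 0.067  0.075 ]
inner_stem 0.88 [463.5, 247.5] [ 0.4999 -0.1682  0.063 ]
outer_collar 0.88 [436.9, 223.8] [ 0.5104 -0.144   0.036 ]
((0.5284700393676758, 0.06901366263628006), 0.0729529932141304) (241, 79, 113, 126)
179 261 181 202 771
```

View pics/w2o.png

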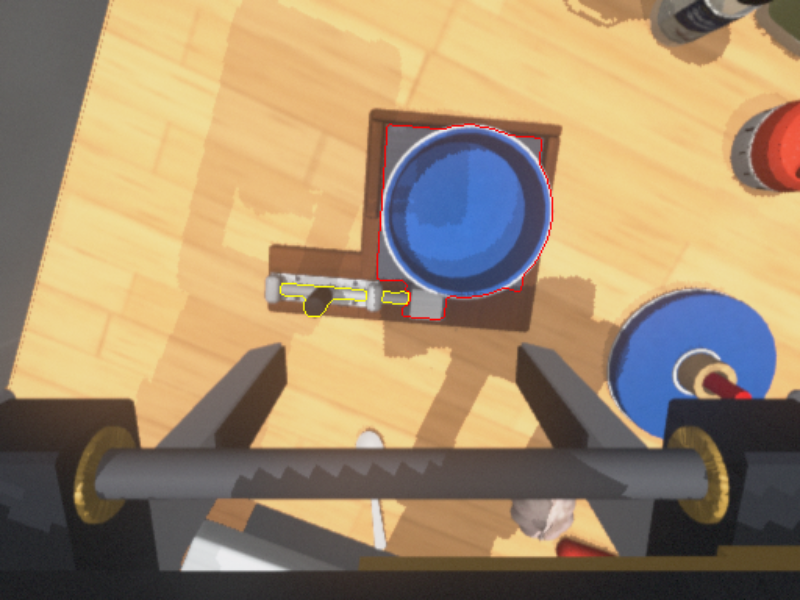

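Rim spans x 383–553, y 125–298 (800-px frame), so its centre is about (468,211). The knob runs from its base at (322,293) to its top at about (314,310). The guides lie along (270,290)–(380,297). I'll refine these.

```bash
python3 - <<'E'
from h import *
np.set_printoptions(precision=4,suppress=True)
p=np.load('w2.npy',allow_pickle=True).item(); im=cv2.imread('pics/w2.png')[:,:,::-1]
k=512/800
def dirn(a,b,z):
    d=atz(p,np.array(b)*k,z)-atz(p,np.array(a)*k,z); return np.degrees(np.arctan2(d[1],d[0])),np.linalg.norm(d)
print(dirn((268,310),(528,330),.0),dirn((372,111),(560,126),.02),dirn((270,290),(380,297),.025))
# rim: bright pixels near white in ring
i=im.astype(int); Y,X=np.mgrid[:384,:512]
rr=np.hypot(X-299.5,Y-135.2); w=(i.min(2)>150)&(np.ptp(i,axis=2)<60)&(rr>48)&(rr<60)
P=np.array([atz(p,(x,y),.075)[:2] for y,x in np.argwhere(w)])
from scipy.optimize import least_squares
f=least_squares(lambda v:np.hypot(*(P-v[:2]).T)-v[2],[.53,.065,.055],loss='soft_l1',f_scale=.001);print('rim',len(P),f.x)
# knob dark
d=(i.max(2)<75)&(X>185)&(X<222)&(Y>178)&(Y<212); ys,xs=np.nonzero(d)
print('dark',d.sum(),xs.min(),xs.max(),ys.min(),ys.max())
for y in range(ys.min(),ys.max()+1): print(y,xs[ys==y].min(initial=999),xs[ys==y].max(initial=0))
for yw in (17,18,19,20):
  a=np.radians(yw); xd=np.array([np.cos(a),np.sin(a)]);yd=np.array([-xd[1],xd[0]])
  print(yw,'line pt',f.x[:2]-.072*xd)
for q in [(203,193)]:
  print(atz(p,q,.051))
for X0 in [(.432,.136,.069),(.432,.136,.051),(.432,.136,.028)]: print(proj(p,np.array(X0)))
E
```

```text
(np.float64(-70.51790183068248), np.float64(0.22309711058022913)) (np.float64(-70.21419660317657), np.float64(0.13837222349197467)) (np.float64(-69.68718719463538), np.float64(0.08671212771768133))
rim 756 [0.5344 0.0632 0.0552]Traceback (most recent call last):
  File "<stdin>", line 16, in <module>
    return umr_minimum(a, axis, None, out, keepdims, initial, where)
ValueError: zero-size array to reduction operation minimum which has no identity
```

```bash
python3 - <<'E'
from h import *
np.set_printoptions(precision=4,suppress=True)
p=np.load('w2.npy',allow_pickle=True).item(); im=cv2.imread('pics/w2.png')[:,:,::-1]
g=im.astype(int).max(2)
print(g[180:208:1,188:220:2])
a=np.radians(19.8); xd=np.array([np.cos(a),np.sin(a)]);yd=np.array([-xd[1],xd[0]])
L=np.array([.5344,.0632])-.072*xd
for s in (.085,.09,.095,.1):
  k=L+s*yd; print(s,k,[proj(p,np.append(k,z)).round(1) for z in (.028,.051,.069)])
E
```

```text
[[192 184 192 199 193 199 200 197 196 197 197 199 195 199 217 221]
 [149 173 150 191 163 193 197 193 195 194 196 189 187 192 203 218]
 [153 156 143 156 140 151 164 150 169 148 170 145 149 157 194 203]
 [166 168 163 160 157 154 154 138 114  99 114 115 121 127 155 187]
 [185 180 177 176 173 168 165 122  86  81  87  99 121 123 142 153]
 [186 185 186 187 186 186 167  97  79  82  80  82 119 123 137 154]
 [189 188 189 191 191 189 131  88  80  86  79  83 105 130 138 152]
 [177 181 182 186 185 178  95  83  83  80  82  80 101 144 147 150]
 [160 163 166 170 173 139  85  83  84  82  82  78  94 152 154 152]
 [153 132 156 161 151 103  86  87  84  82  80  81  97 147 148 149]
 [154 118 179 186 151  89  88  87  83  82  81  83  96 140 143 144]
 [163 124 188 192 116  94  96  95  87  84  84  85 102 135 136 137]
 [145 157 176 188  96  98  97  95  93  83  82  83 123 149 151 149]
 [140 147 150 142  96  96  99  95  94  89  82  85 146 153 155 156]
 [142 139 140 109  97  97  93  95  94  90  84  89 155 143 147 154]
 [136 138 137 101  93  96  96  95  93  91  85 108 151 147 131 130]
 [136 136 136  97  95  93  9
[... 441 characters left out ...]
 [236 237 236 235 235 223 191 192 228 239 236 236 233 231 231 229]
 [237 237 237 236 237 235 230 230 237 240 239 240 240 239 239 240]
 [236 237 237 236 237 236 235 235 237 240 239 240 240 239 240 240]
 [235 236 237 237 237 236 236 236 239 240 241 240 240 240 241 240]
 [234 233 235 237 236 236 235 236 240 241 240 240 240 241 240 239]]
0.085 [0.4379 0.1188] [array([217.7, 190. ]), array([215.2, 194.5]), array([213. , 198.5])]
0.09 [0.4362 0.1235] [array([213.7, 189.7]), array([210.9, 194.2]), array([208.4, 198.2])]
0.095 [0.4345 0.1282] [array([209.6, 189.4]), array([206.5, 193.9]), array([203.9, 197.8])]
0.1 [0.4328 0.1329] [array([205.5, 189.1]), array([202.2, 193.6]), array([199.3, 197.5])]
```

Call:
apply_moves([
  {"travel":[-4,-30,0],"turn":0.075},
  {"travel":[-9,-59,0],"turn":0.075},
  {"travel":[-9,-59,30],"turn":0.075},
  {"travel":[-9,-59,65],"turn":0.075},
  {"travel":[-9,-59,100],"turn":0.075},
  {"travel":[-9,-59,130],"turn":0.075},
  {"travel":[-9,-59,150],"turn":0.075},
  {"travel":[-9,-59,162],"turn":0.075},
  {"travel":[-9,-59,168],"turn":0.075},
  {"travel":[-9,-59,168],"turn":0.075},
], jaw=-0.1)

```text
t: 5.1
ee_pos: [0.4355, 0.1313, 0.1349]
tool_rot: [3.095, 0.54, 0.001]
ft_force: [-0.4, 0.4, 0.6]
width: 0.0422
finger_force: 0.0
```

```bash
python3 - <<'E'
from h import *
np.set_printoptions(precision=4,suppress=True)
s=robot.get_state();print(s['ee_pos'],s['ft_force'],s['width'],R.from_rotvec(s['tool_rot']).as_matrix())
p=cam('wrist');save(p,'w3.png')
for r in robot.spot_in('bolt_knob',p)[:2]: print(r['xy'],r['p'],atz(p,r['xy'],.051))
print(proj(p,np.array([.4353,.1317,.069])),proj(p,s['ee_pos']-np.array([0,0,.078])))
E
```

```text
[0.4355 0.1313 0.1349] [-0.4034  0.3547  0.6257] 0.04218022970962284 [[ 0.9408  0.3389  0.0003]
 [ 0.3389 -0.9408 -0.0001]
 [ 0.0003  0.0002 -1.    ]]
[255.6, 232.3] 0.56 [0.442  0.1335 0.051 ]
[254.3908 256.6277] [255.3477 247.2049]
```

View pics/w3.png

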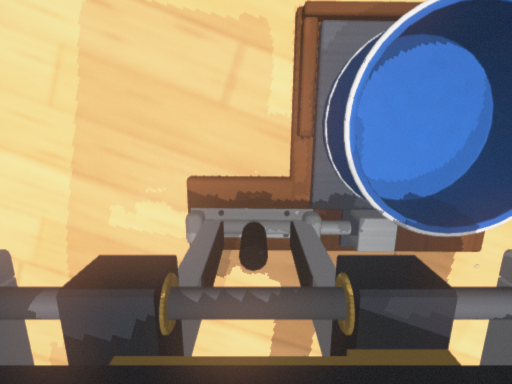

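The knob stands midway between the fingers at (253,245), aligned as predicted. Now I close and slide towards tool +y.

Call:
apply_moves([
  {"travel":[0,0,0],"turn":0},
  {"travel":[0,0,0],"turn":0},
  {"travel":[0,0,0],"turn":0},
  {"travel":[0,0,0],"turn":0},
  {"travel":[0,6,0],"turn":0},
  {"travel":[0,12,0],"turn":0},
  {"travel":[0,18,0],"turn":0},
  {"travel":[0,24,0],"turn":0},
  {"travel":[0,29,0],"turn":0},
  {"travel":[0,31,0],"turn":0},
], jaw=-1, squeeze=15)

```text
t: 6.45
ee_pos: [0.446, 0.1016, 0.1349]
tool_rot: [3.095, 0.54, -0.0]
ft_force: [-2.4, 1.5, 5.0]
width: 0.0156
finger_force: 15.0
```

Call:
apply_moves([
  {"travel":[0,1,0],"turn":0},
  {"travel":[0,2,0],"turn":0},
  {"travel":[0,3,0],"turn":0},
  {"travel":[0,3,0],"turn":0},
  {"travel":[0,3,0],"turn":0},
  {"travel":[0,3,0],"turn":0},
  {"travel":[0,3,0],"turn":0},
  {"travel":[0,3,0],"turn":0},
  {"travel":[0,3,0],"turn":0},
  {"travel":[0,3,0],"turn":0},
])

```text
t: 7.7
ee_pos: [0.4461, 0.1011, 0.1349]
tool_rot: [-3.089, -0.54, 0.002]
ft_force: [-4.7, 8.6, 6.3]
width: 0.0156
finger_force: 15.0
```

Call:
apply_moves([
  {"travel":[0,1,0],"turn":0},
  {"travel":[0,2,0],"turn":0},
  {"travel":[0,3,0],"turn":0},
  {"travel":[0,4,0],"turn":0},
  {"travel":[0,4,0],"turn":0},
  {"travel":[0,4,0],"turn":0},
  {"travel":[0,4,0],"turn":0},
  {"travel":[0,4,0],"turn":0},
  {"travel":[0,4,0],"turn":0},
  {"travel":[0,4,0],"turn":0},
])

```text
t: 8.95
ee_pos: [0.4464, 0.1003, 0.1349]
tool_rot: [-3.081, -0.539, 0.004]
ft_force: [-7.8, 17.5, 8.6]
width: 0.0154
finger_force: 15.0
```

```bash
python3 - <<'E'
from h import *
np.set_printoptions(precision=4,suppress=True)
s=robot.get_state();print(s['ee_pos'],s['ft_force'],s['width'])
p=cam('wrist');save(p,'w4.png')
E
```

```text
[0.4464 0.1003 0.1349] [-7.8402 17.4924  8.6051] 0.015438071843540051
```

View pics/w4.png

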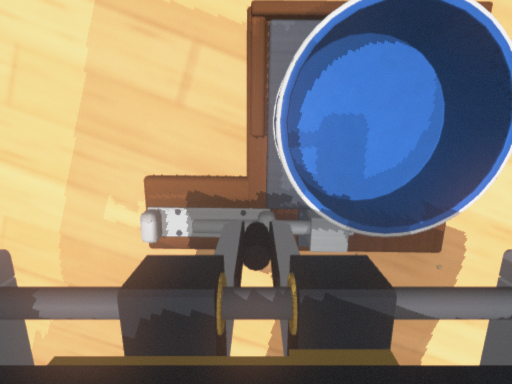

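```bash
python3 - <<'E'
import cv2,numpy as np
a=cv2.imread('pics/w3.png')[190:270,180:400];b=cv2.imread('pics/w4.png')[190:270,140:360]
c=cv2.imread('pics/w2.png')[165:215,165:165+137]
f=lambda x:cv2.resize(x,(700,int(700*x.shape[0]/x.shape[1])),interpolation=cv2.INTER_CUBIC)
cv2.imwrite('pics/crop.png',cv2.resize(np.vstack([f(c),f(a),f(b)]),(540,590)))
E
```

```text
(no output)
```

View pics/crop.png

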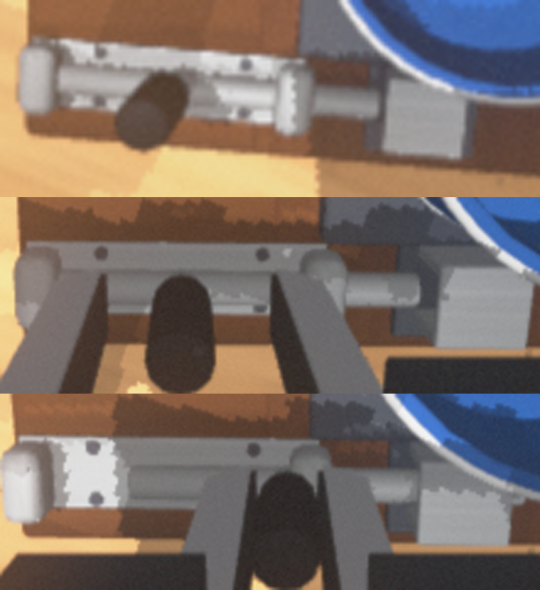

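The crop shows the rod through the keeper, with its tip just emerging on the keeper's right at about (520,490). The stop is stiff after 31.5 mm of travel, so the bolt is home. Release, rise and go over the lids.

Call:
apply_moves([
  {"travel":[0,0,0],"turn":0},
  {"travel":[0,0,0],"turn":0},
  {"travel":[0,0,-20],"turn":0},
  {"travel":[0,0,-60],"turn":0},
  {"travel":[0,0,-110],"turn":0},
  {"travel":[-5,30,-150],"turn":0},
  {"travel":[-15,80,-165],"turn":0},
  {"travel":[-25,135,-165],"turn":0},
  {"travel":[-36,190,-165],"turn":0},
  {"travel":[-45,240,-165],"turn":0},
], jaw=-0.1)

```text
t: 10.25
ee_pos: [0.4871, -0.1486, 0.299]
tool_rot: [3.094, 0.538, -0.001]
ft_force: [-0.1, 0.4, 0.0]
width: 0.0423
finger_force: 0.0
```

Call:
apply_moves([
  {"travel":[-2,14,0],"turn":0},
  {"travel":[-2,14,0],"turn":0},
  {"travel":[-2,14,0],"turn":0},
  {"travel":[-2,14,0],"turn":0},
  {"travel":[-2,14,0],"turn":0},
  {"travel":[-2,14,0],"turn":0},
  {"travel":[-2,14,0],"turn":0},
  {"travel":[-2,14,0],"turn":0},
  {"travel":[-2,14,0],"turn":0},
  {"travel":[-2,14,0],"turn":0},
])

```text
t: 11.5
ee_pos: [0.4901, -0.1594, 0.2997]
tool_rot: [3.095, 0.54, 0.0]
ft_force: [-0.1, -0.1, -0.6]
width: 0.0421
finger_force: 0.0
```

```bash
python3 - <<'E'
from h import *
np.set_printoptions(precision=4,suppress=True)
s=robot.get_state();print(s['t'],s['ee_pos'],s['ft_force'],s['width'],s['tool_rot'])
p=cam('wrist');save(p,'w5.png');np.save('w5.npy',dict(c2w=p['c2w'],mtx=p['mtx']),allow_pickle=True)
for t,z in dict(inner_stem=.063,outer_collar=.036,bolt_knob=.051).items():
    for r in robot.spot_in(t,p)[:1]: print(t,round(r['p'],2),r['xy'],atz(p,r['xy'],z))
i=p['image'].astype(int); b=(i[...,2]>i[...,0]+40)&(i[...,2]>90); b=b.astype(np.uint8)
n,l,st,ce=cv2.connectedComponentsWithStats(b)
for k in np.argsort(-st[1:,4])[:2]+1:
    print(st[k]); c=max(cv2.findContours((l==k).astype(np.uint8),cv2.RETR_EXTERNAL,cv2.CHAIN_APPROX_NONE)[0],key=cv2.contourArea)
    P=np.array([atz(p,q[0],.015)[:2] for q in c],np.float32); print('blue',cv2.minEnclosingCircle(P),cv2.minEnclosingCircle(np.array([atz(p,q[0],.024)[:2] for q in c],np.float32)))
r=(i[...,0]>120)&(i[...,1]<60)&(i[...,2]<60); n,l,st,ce=cv2.connectedComponentsWithStats(r.astype(np.uint8))
for k in np.argsort(-st[1:,4])[:4]+1: print('red',st[k],ce[k])
E
```

```text
11.5 [ 0.4901 -0.1594  0.2997] [-0.0995 -0.0723 -0.6338] 0.042140171357940216 [3.0947 0.5403 0.    ]
inner_stem 0.78 [269.8, 179.9] [ 0.5031 -0.1708  0.063 ]
outer_collar 0.56 [266.0, 170.4] [ 0.5076 -0.1656  0.036 ]
bolt_knob 0.94 [22.2, 142.2] [0.4489 0.0969 0.051 ]
[ 216  123  107  105 7815]
blue ((0.49787768721580505, -0.17378517985343933), 0.06644175946712494) ((0.4993264079093933, -0.17286023497581482), 0.064813032746315)
[   0    8  111  121 6336]
blue ((0.5304398536682129, 0.10178972780704498), 0.06511393934488297) ((0.531089186668396, 0.09594917297363281), 0.06351778656244278)
red [258 321  21   8  42] [267.4524 323.6667]
red [303   9  10   9  26] [307.1923  13.6923]
red [270  15   4  12  20] [271.15  20.8 ]
red [290   5   4   9  19] [291.5789   8.7368]
```

View pics/w5.png

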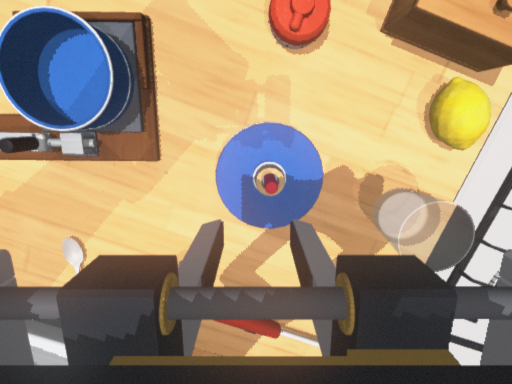

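Wrist view: the stem top is at about (271,188) and the lid disc is centred at (269,175). The bolt is home, with the knob beside the right guide at (18,145). I'll get the stem centre exactly.

```bash
python3 - <<'E'
from h import *
np.set_printoptions(precision=4,suppress=True)
p=np.load('w5.npy',allow_pickle=True).item(); i=cv2.imread('pics/w5.png')[:,:,::-1].astype(int)
Y,X=np.mgrid[:384,:512]
r=(i[...,0]>i[...,1]*2.2)&(i[...,0]>i[...,2]*1.8)&(abs(X-270)<18)&(abs(Y-182)<18)
ys,xs=np.nonzero(r);print(r.sum(),[(y,xs[ys==y].min(),xs[ys==y].max(),i[y,xs[ys==y],0].mean().round()) for y in sorted(set(ys))])
for c in [(.499,-.173),(.501,-.172),(.503,-.171)]:
    print(c,[proj(p,np.array([*c,z])).round(1) for z in (.048,.063,.078)], [proj(p,np.array([c[0]+.007*a,c[1]+.007*b,.078])).round(1) for a,b in((1,0),(-1,0))])
# collar top ring
w=(i[...,0]>150)&(i[...,2]<190)&(i[...,0]>i[...,2]+30)&(np.hypot(X-269,Y-180)<22); ys,xs=np.nonzero(w);print('collar',xs.min(),xs.max(),ys.min(),ys.max())
print('rim',[proj(p,np.array([.5344,.0632,.075]))])
E
```

```text
119 [(np.int64(177), np.int64(266), np.int64(266), np.float64(127.0)), (np.int64(181), np.int64(270), np.int64(273), np.float64(132.0)), (np.int64(182), np.int64(268), np.int64(274), np.float64(166.0)), (np.int64(183), np.int64(267), np.int64(275), np.float64(179.0)), (np.int64(184), np.int64(266), np.int64(276), np.float64(183.0)), (np.int64(185), np.int64(266), np.int64(276), np.float64(188.0)), (np.int64(186), np.int64(265), np.int64(276), np.float64(186.0)), (np.int64(187), np.int64(265), np.int64(277), np.float64(186.0)), (np.int64(188), np.int64(265), np.int64(276), np.float64(187.0)), (np.int64(189), np.int64(266), np.int64(276), np.float64(188.0)), (np.int64(190), np.int64(266), np.int64(276), np.float64(187.0)), (np.int64(191), np.int64(267), np.int64(275), np.float64(186.0)), (np.int64(192), np.int64(268), np.int64(274), np.float64(183.0)), (np.int64(193), np.int64(271), np.int64(271), np.float64(174.0))]
(0.499, -0.173) [array([269.8, 181.3]), array([270.4, 184.1]), array([271., 187.])] [array([273.4, 180.8]), array([268.7, 193.2])]
(0.501, -0.172) [array([269.6, 179.4]), array([270.2, 182.1]), array([270.8, 184.9])] [array([273.2, 178.7]), array([268.5, 191.1])]
(0.503, -0.171) [array([269.4, 177.5]), array([269.9, 180. ]), array([270.6, 182.8])] [array([272.9, 176.6]), array([268.2, 189. ])]
collar 256 284 167 195
rim [array([52.7855, 70.9717])]
```

Call:
apply_moves([
  {"travel":[4,16,0],"turn":0},
  {"travel":[4,16,20],"turn":0},
  {"travel":[4,16,55],"turn":0},
  {"travel":[4,16,90],"turn":0},
  {"travel":[4,16,115],"turn":0},
  {"travel":[4,16,132],"turn":0},
  {"travel":[4,16,144],"turn":0},
  {"travel":[4,16,149],"turn":0},
  {"travel":[4,16,149],"turn":0},
  {"travel":[4,16,149],"turn":0},
])

```text
t: 12.95
ee_pos: [0.4998, -0.1733, 0.1517]
tool_rot: [3.094, 0.54, 0.002]
ft_force: [0.1, -0.5, -0.6]
width: 0.0424
finger_force: 0.0
```

```bash
python3 - <<'E'
from h import *
np.set_printoptions(precision=4,suppress=True)
s=robot.get_state();print(s['ee_pos'],s['ft_force'])
p=cam('wrist');save(p,'w6.png')
print(proj(p,s['ee_pos']-np.array([0,0,.078])),[proj(p,np.array([.499,-.173,z])) for z in (.063,.078)])
i=p['image'].astype(int);Y,X=np.mgrid[:384,:512]
r=(i[...,0]>i[...,1]*2.2)&(i[...,0]>i[...,2]*1.8)&(abs(X-256)<40)&(abs(Y-250)<60)
ys,xs=np.nonzero(r)
print([(y,xs[ys==y].min(),xs[ys==y].max()) for y in sorted(set(ys))[::4]])
E
```

```text
[ 0.4998 -0.1733  0.1517] [ 0.1263 -0.4877 -0.5797]
[255.1716 247.3367] [array([254.3421, 241.1392]), array([254.1968, 251.5331])]
[(np.int64(220), np.int64(251), np.int64(259)), (np.int64(224), np.int64(247), np.int64(263)), (np.int64(228), np.int64(246), np.int64(263)), (np.int64(232), np.int64(245), np.int64(263)), (np.int64(236), np.int64(245), np.int64(264)), (np.int64(240), np.int64(244), np.int64(264)), (np.int64(244), np.int64(244), np.int64(264)), (np.int64(248), np.int64(244), np.int64(265)), (np.int64(252), np.int64(243), np.int64(265)), (np.int64(256), np.int64(244), np.int64(264)), (np.int64(260), np.int64(248), np.int64(260))]
```

Call:
apply_moves([
  {"travel":[0,0,2],"turn":0},
  {"travel":[0,0,2],"turn":0},
  {"travel":[0,0,2],"turn":0},
  {"travel":[0,0,2],"turn":0},
  {"travel":[0,0,2],"turn":0},
  {"travel":[0,0,-2],"turn":0},
  {"travel":[0,0,-8],"turn":0},
  {"travel":[0,0,-18],"turn":0},
  {"travel":[0,0,-28],"turn":0},
  {"travel":[0,0,-38],"turn":0},
], jaw=-1, squeeze=35)

```text
t: 14.25
ee_pos: [0.4994, -0.1732, 0.1897]
tool_rot: [3.094, 0.54, 0.001]
ft_force: [-0.4, -0.3, -3.0]
width: 0.0129
finger_force: 35.0
```

Call:
apply_moves([
  {"travel":[0,0,-12],"turn":0},
  {"travel":[0,0,-24],"turn":0},
  {"travel":[0,0,-36],"turn":0},
  {"travel":[0,0,-48],"turn":0},
  {"travel":[0,0,-60],"turn":0},
  {"travel":[0,0,-68],"turn":0},
  {"travel":[0,0,-72],"turn":0},
  {"travel":[0,0,-72],"turn":0},
  {"travel":[0,0,-72],"turn":0},
  {"travel":[0,0,-72],"turn":0},
])

```text
t: 15.5
ee_pos: [0.4991, -0.173, 0.2601]
tool_rot: [-3.094, -0.54, 0.001]
ft_force: [-0.1, 0.3, -3.0]
width: 0.0132
finger_force: 35.0
```

```bash
python3 - <<'E'
from h import *
np.set_printoptions(precision=4,suppress=True)
s=robot.get_state();print(s['ee_pos'],s['ft_force'],s['width'])
M=R.from_rotvec(s['tool_rot']).as_matrix()
p=cam('wrist')
i=p['image'].astype(int)
b=((i[...,2]>i[...,0]+40)&(i[...,2]>90)).astype(np.uint8); b[:, :140]=0
xs=np.nonzero(b)[1]; print(xs.min(),xs.max(),b.sum())
print(M.T@(np.array([.5344,.0632,.2597])-s['ee_pos'])*1000)
p=cam('scene'); save(p,'s2.png')
E
```

```text
[ 0.4991 -0.173   0.2601] [-0.062   0.3443 -3.0133] 0.01323137453540709
168 345 15506
[ 113.2466 -210.2493    0.4693]
```

Both lids are held: 3 N on the wrist, 13 mm opening. Now over the tin.

Call:
apply_moves([
  {"travel":[6,-10,0],"turn":0},
  {"travel":[18,-33,0],"turn":0},
  {"travel":[34,-63,0],"turn":0},
  {"travel":[50,-94,0],"turn":0},
  {"travel":[67,-124,0],"turn":0},
  {"travel":[83,-155,0],"turn":0},
  {"travel":[98,-182,0],"turn":0},
  {"travel":[107,-199,0],"turn":0},
  {"travel":[112,-208,0],"turn":0},
  {"travel":[113,-210,0],"turn":0},
])

```text
t: 16.85
ee_pos: [0.5344, 0.063, 0.2606]
tool_rot: [3.094, 0.541, -0.0]
ft_force: [-1.0, -1.0, -2.9]
width: 0.0132
finger_force: 35.0
```

```bash
python3 - <<'E'
from h import *
np.set_printoptions(precision=4,suppress=True)
s=robot.get_state();print(s['t'],s['ee_pos'],s['ft_force'],s['width'])
M=R.from_rotvec(s['tool_rot']).as_matrix(); print(M.T@(np.array([.5344,.0632,.2597])-s['ee_pos'])*1000)
p=cam('scene'); a=p['image'][120:300,170:370]
q=cam('top'); b=q['image'][150:270,160:310]
cv2.imwrite('pics/s3.png',np.hstack([cv2.resize(a,(450,405)),cv2.resize(b,(350,405))])[:,:,::-1])
for t,z in dict(inner_stem=.173,outer_collar=.146,tin_mouth=.075).items():
  for n,x in(('s',p),('t',q)):
    for r in robot.spot_in(t,x)[:1]: print(n,t,round(r['p'],2),r['xy'],atz(x,r['xy'],z))
E
```

```text
16.85 [0.5344 0.063  0.2606] [-0.9751 -0.9653 -2.8809] 0.013170499054941024
[ 0.0303 -0.2293  0.8956]
s outer_collar 0.71 [252.0, 183.2] [0.494  0.0878 0.146 ]
t outer_collar 0.68 [235.5, 211.8] [0.4863 0.052  0.146 ]
s tin_mouth 0.8 [252.9, 218.8] [0.4601 0.1042 0.075 ]
t tin_mouth 0.63 [232.9, 223.1] [0.4596 0.0633 0.075 ]
```

View pics/s3.png

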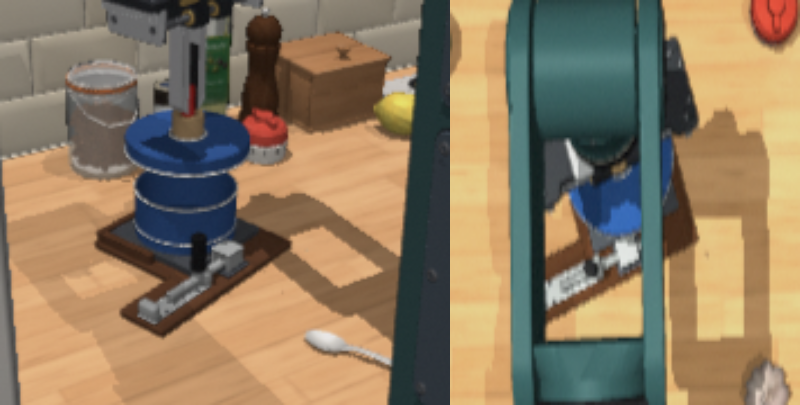

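The lids hang level over the tin, at (187,140) in the left crop, and the bolt is home. Lowering.

Call:
apply_moves([
  {"travel":[0,0,6],"turn":0},
  {"travel":[0,0,13],"turn":0},
  {"travel":[0,0,20],"turn":0},
  {"travel":[0,0,26],"turn":0},
  {"travel":[0,0,31],"turn":0},
  {"travel":[0,0,35],"turn":0},
  {"travel":[0,0,39],"turn":0},
  {"travel":[0,0,42],"turn":0},
  {"travel":[0,0,44],"turn":0},
  {"travel":[0,0,44],"turn":0},
])

```text
t: 18.5
ee_pos: [0.5344, 0.0628, 0.2166]
tool_rot: [3.095, 0.54, -0.0]
ft_force: [0.1, -0.9, -1.9]
width: 0.013
finger_force: 35.0
```

Call:
apply_moves([
  {"travel":[0,0,1],"turn":0},
  {"travel":[0,0,2],"turn":0},
  {"travel":[0,0,3],"turn":0},
  {"travel":[0,0,4],"turn":0},
  {"travel":[0,0,4.5],"turn":0},
  {"travel":[0,0,4.5],"turn":0},
  {"travel":[0,0,4.5],"turn":0},
  {"travel":[0,0,4.5],"turn":0},
  {"travel":[0,0,4.5],"turn":0},
  {"travel":[0,0,4.5],"turn":0},
])

```text
t: 19.75
ee_pos: [0.5344, 0.0628, 0.2122]
tool_rot: [3.095, 0.54, 0.0]
ft_force: [-0.3, -0.2, -3.2]
width: 0.0129
finger_force: 35.0
```

Call:
apply_moves([
  {"travel":[0,0,0.5],"turn":0},
  {"travel":[0,0,1],"turn":0},
  {"travel":[0,0,1.5],"turn":0},
  {"travel":[0,0,2],"turn":0},
  {"travel":[0,0,2.5],"turn":0},
  {"travel":[0,0,2.5],"turn":0},
  {"travel":[0,0,2.5],"turn":0},
  {"travel":[0,0,2.5],"turn":0},
  {"travel":[0,0,2.5],"turn":0},
  {"travel":[0,0,2.5],"turn":0},
])

```text
t: 21.0
ee_pos: [0.5344, 0.0629, 0.2115]
tool_rot: [3.095, 0.541, 0.002]
ft_force: [-3.9, 0.7, 6.8]
width: 0.0137
finger_force: 35.0
```

Call:
apply_moves([
  {"travel":[0,0,-1.5],"turn":0},
  {"travel":[0,0,-1.5],"turn":0},
  {"travel":[0,0,-1.5],"turn":0},
  {"travel":[0,0,-1.5],"turn":0},
  {"travel":[0,0,-10],"turn":0},
  {"travel":[0,0,-25],"turn":0},
  {"travel":[0,0,-45],"turn":0},
  {"travel":[0,0,-60],"turn":0},
  {"travel":[0,0,-70],"turn":0},
  {"travel":[0,0,-70],"turn":0},
], jaw=-0.1)

```text
t: 22.25
ee_pos: [0.5348, 0.0628, 0.2808]
tool_rot: [3.094, 0.54, 0.003]
ft_force: [-0.2, -0.3, -0.1]
width: 0.0424
finger_force: 0.0
```

```bash
python3 - <<'E'
from h import *
np.set_printoptions(precision=4,suppress=True)
s=robot.get_state();print(s['t'],s['ee_pos'],s['ft_force'],s['width'])
p=cam('wrist');i=p['image'].astype(int);Y,X=np.mgrid[:384,:512]
r=(i[...,0]>i[...,1]*2.2)&(i[...,0]>i[...,2]*1.8)&(abs(X-256)<60)&(Y>150)&(Y<290)
n,l,st,ce=cv2.connectedComponentsWithStats(r.astype(np.uint8)); k=np.argmax(st[1:,4])+1
c=(l==k); ys,xs=np.nonzero(c); print(st[k])
e=[(y,xs[ys==y].min(),xs[ys==y].max()) for y in sorted(set(ys))]; w=max(b-a for _,a,b in e)
print(e[::3])
print([proj(p,np.array([.5344,.063,z])) for z in (.111,.141)])
b=((i[...,2]>i[...,0]+40)&(i[...,2]>90)).astype(np.uint8)
c=max(cv2.findContours(b,cv2.RETR_EXTERNAL,cv2.CHAIN_APPROX_NONE)[0],key=cv2.contourArea)
print('cover',cv2.minEnclosingCircle(np.array([atz(p,q[0],.087)[:2] for q in c],np.float32)),cv2.boundingRect(c))
q=cam('scene');cv2.imwrite('pics/s4.png',np.hstack([cv2.resize(q['image'][120:270,190:320],(390,450)),cv2.resize(p['image'],(400,450))])[:,:,::-1])
E
```

```text
22.25 [0.5348 0.0628 0.2808] [-0.2344 -0.3183 -0.1185] 0.04241456648660767
[248 206  17  18 215]
[(np.int64(206), np.int64(254), np.int64(254)), (np.int64(209), np.int64(251), np.int64(261)), (np.int64(212), np.int64(249), np.int64(263)), (np.int64(215), np.int64(248), np.int64(264)), (np.int64(218), np.int64(249), np.int64(263)), (np.int64(221), np.int64(251), np.int64(261))]
[array([255.2485, 204.6871]), array([255.1248, 215.1432])]
cover ((0.5345360636711121, 0.06210896000266075), 0.06500422954559326) (189, 129, 135, 132)
```

View pics/s4.png

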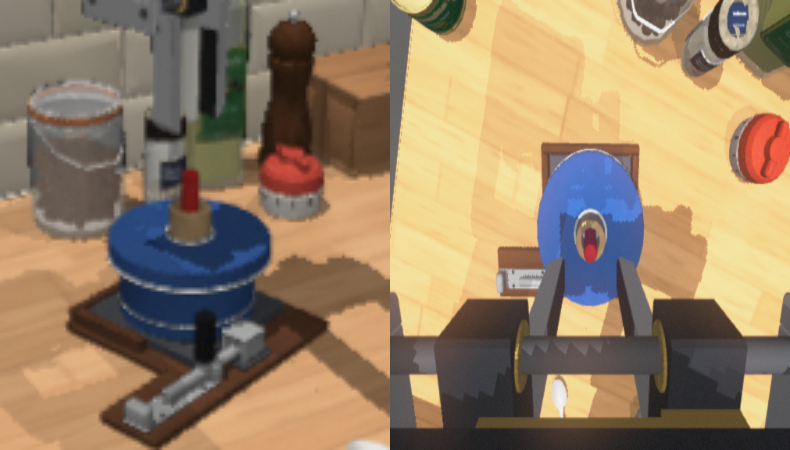

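The lids sit level on the tin: stem top at (256,214.5), within 1 mm of the prediction. The stem is released and the bolt home. Now I descend to the collar with the jaws wider.

Call:
apply_moves([
  {"travel":[0,0,0],"turn":0},
  {"travel":[0,0,5],"turn":0},
  {"travel":[0,0,20],"turn":0},
  {"travel":[0,0,40],"turn":0},
  {"travel":[0,0,60],"turn":0},
  {"travel":[0,0,75],"turn":0},
  {"travel":[0,0,85],"turn":0},
  {"travel":[0,0,90],"turn":0},
  {"travel":[0,0,92],"turn":0},
  {"travel":[0,0,92],"turn":0},
], jaw=0.3)

```text
t: 23.6
ee_pos: [0.5347, 0.0628, 0.1882]
tool_rot: [3.094, 0.54, 0.002]
ft_force: [-0.8, 0.6, 0.5]
width: 0.061
finger_force: 0.0
```

Call:
apply_moves([
  {"travel":[0,0,1],"turn":0},
  {"travel":[0,0,1],"turn":0},
  {"travel":[0,0,1],"turn":0},
  {"travel":[0,0,1],"turn":0},
  {"travel":[0,0,1],"turn":0},
  {"travel":[0,0,1],"turn":0},
  {"travel":[0,0,1],"turn":0},
  {"travel":[0,0,1],"turn":0},
  {"travel":[0,0,1],"turn":0},
  {"travel":[0,0,1],"turn":0},
], jaw=-1, squeeze=25)

```text
t: 24.85
ee_pos: [0.5345, 0.0628, 0.1868]
tool_rot: [3.095, 0.54, 0.0]
ft_force: [-0.6, 0.3, 1.2]
width: 0.0325
finger_force: 24.9
```

Gripped on the collar, 32.5 mm opening. Now a slow straight lift.

Call:
apply_moves([
  {"travel":[0,0,-2],"turn":0},
  {"travel":[0,0,-5],"turn":0},
  {"travel":[0,0,-9],"turn":0},
  {"travel":[0,0,-14],"turn":0},
  {"travel":[0,0,-20],"turn":0},
  {"travel":[0,0,-26],"turn":0},
  {"travel":[0,0,-32],"turn":0},
  {"travel":[0,0,-38],"turn":0},
  {"travel":[0,0,-44],"turn":0},
  {"travel":[0,0,-50],"turn":0},
])

```text
t: 26.1
ee_pos: [0.5344, 0.0628, 0.2371]
tool_rot: [3.095, 0.54, 0.0]
ft_force: [-0.9, -0.1, -0.7]
width: 0.0323
finger_force: 24.9
```

Call:
apply_moves([
  {"travel":[0,0,-7],"turn":0},
  {"travel":[0,0,-15],"turn":0},
  {"travel":[0,0,-23],"turn":0},
  {"travel":[0,0,-31],"turn":0},
  {"travel":[0,0,-39],"turn":0},
  {"travel":[0,0,-46],"turn":0},
  {"travel":[0,0,-52],"turn":0},
  {"travel":[0,0,-55],"turn":0},
  {"travel":[0,0,-57],"turn":0},
  {"travel":[0,0,-57],"turn":0},
])

```text
t: 27.35
ee_pos: [0.5344, 0.0628, 0.2936]
tool_rot: [3.095, 0.54, -0.0]
ft_force: [1.6, -0.2, -1.7]
width: 0.0325
finger_force: 24.9
```

Call:
apply_moves([
  {"travel":[0,0,0],"turn":0},
  {"travel":[0,0,0],"turn":0},
  {"travel":[0,0,0],"turn":0},
  {"travel":[0,0,0],"turn":0},
  {"travel":[0,0,0],"turn":0},
  {"travel":[0,0,0],"turn":0},
  {"travel":[0,0,0],"turn":0},
  {"travel":[0,0,0],"turn":0},
  {"travel":[0,0,0],"turn":0},
  {"travel":[0,0,0],"turn":0},
])

```text
t: 28.6
ee_pos: [0.5344, 0.0628, 0.2937]
tool_rot: [3.095, 0.54, -0.0]
ft_force: [-0.3, 0.8, -2.1]
width: 0.0322
finger_force: 24.9
```

```bash
python3 - <<'E'
from h import *
s=robot.get_state();print(s['t'],s['ee_pos'],s['ft_force'],s['width'])
q=cam('scene');cv2.imwrite('pics/s5.png',cv2.resize(q['image'][90:270,180:340],(640,600))[:,:,::-1])
E
```

```text
28.6 [0.5344186  0.06280151 0.29365246] [-0.26651604  0.78655596 -2.11248189] 0.03215583457104812
```

View pics/s5.png

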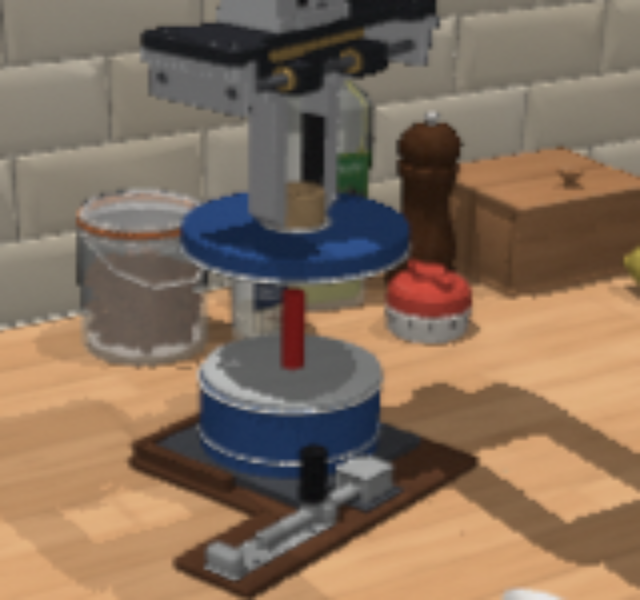

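The outer lid is held level above the stem at (295,235), the inner lid is seated at (290,370), and the bolt is home. Its lower edge is about 29 mm above the stem's top. Handing in.

```bash
python3 -c "
from station import robot
print(robot.finish_job())"
```

```text
the job is handed in; nothing more can be done
None
```

I handed the job in at about 29 s: bolt home, inner lid seated on the tin with its stem released, and the outer lid held level with its rim about 29 mm above the stem's top; `finish_job()` returned no verdict.

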